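# Load a shelf foot under the sprung hold-down of a drill jig

## Robot

A 7-joint arm with a two-finger parallel gripper is mounted at the origin on the work surface. World frame = base frame: x ahead of the robot, y to its left, z up, the work surface at z = 0. Lengths are in m, angles in rad, forces in N, time in s.
With the tool pointing down it reaches from about 0.4 to 0.925 m from the base axis. Payload 5.6 kg.
Tool frame: the origin (TCP) lies on the centre line of the jaws, within the pads' length; the fingertips stand 17 mm ahead of it and the grasp point (between the pads) lies 2 mm behind it; z points along the fingers, y is the direction in which the jaws open and shut (so a half turn about z gives the same grasp; the last joint's range is limited). The gripper opens to 85 mm and grips with 20 to 120 N. Pads are 22 mm wide; open, the fingers measure 114 mm over their backs; the gripper's body (76 mm by 85 mm) begins 54 mm behind the grasp point. The pads swing forward as they close: fully open they stand 13 mm farther back than shut.
Start: joints at [1.282, 0.468, -0.012, 1.603, 0.006, 1.071, -0.056], TCP at [0.158, -0.63, 0.248] pointing down, gripper open.
Joint ranges: [-2.53, 2.53], [-0.31, 2.02], [-1.57, 1.55], [0.28, 2.44], [-1.29, 4.43], [0.15, 1.84], [-2.92, 2.92]. Speed limits (rad/s): [2.57, 2.57, 3.14, 3.14, 3.14, 3.14, 3.14].

## Interface

Orientations are given as a unit quaternion [w, x, y, z].
In Python, from workcell import arm gives the robot as it stands. Calls block until the motion is done:
- arm.move_pose(position, orientation): joint-space move of the TCP to a pose.
- arm.movel(position, rot=None, velocity=0.15, until_force=None): straight line of the TCP; rot=None keeps the orientation; velocity is the mean speed in m/s. With until_force (N) it stops when the force on the tool has changed by that much, and returns True; else False.
- arm.move_joints(angles): joint-space move.
- arm.open_gripper() and arm.close_gripper(grasp_force=None): open the fingers fully, or close them until they stop; grasp_force is the grip in N (None keeps the last).
- arm.dwell(seconds).
- arm.solve_ik(position, orientation): joint angles nearest the present ones, or None.
- arm.observe(): the state.
- arm.read_camera(name): name is "side" or "top" or "wrist"; returns the picture (400x640x3 uint8, blue, green, red); there is no depth.
- arm.camera_params(name): a dict with "K" (3x3 intrinsics, pixels), "rvec" (rotation vector, rad) and "tvec" (3), from world to camera coordinates, as OpenCV has them. Camera axes: x right, y down, z forward; pixel columns grow to the right and rows downward; lengths in m; the calibration is good to about 2 mm. The wrist camera is an equidistant fisheye: a pixel r from the principal point sees the ray r / f radians off the axis. A picture is of the moment at which its call begins: read the wrist's pose just before it. camera_params takes no time and is no camera call; for the wrist camera it gives the pose at the moment of the call.
A pose or a line that the arm cannot do raises arm.MotionError and nothing moves.
- arm.close_job(): hands the job in, once; it reports no verdict.
The state is a dict: "clock": time; "joint_pos": joint angles; "qd": joint speeds; "effort": joint torques, N m; "tool_pos": TCP position; "ee_rot": TCP orientation; "contact_force": force on the tool from outside, world axes, zero at the start; "wrist_torque": the same for the moment, N m; "width": finger opening in m.
Only numpy, scipy, OpenCV 4.12 (cv2) and the standard library are available. Lean on these libraries where they do the work, as an engineer would, in place of code of your own. Each camera call takes 0.05 s, during which the arm holds its last target.

## Task

Load the steel shelf foot into the drill jig: lay it on the jig's bed at the open end, slide it nose first along the bed so that its own nose pushes the sprung hold-down arm up and the foot slips beneath the arm's shoe, and keep sliding until the nose meets the end stop. Press it firmly but gently (about 10 N, never as much as 25 N) against the stop for a second so that it seats, then let go and leave it flush against the stop, flat on the bed, with the arm bearing down on it. Do not force or jam the foot against the jig, and leave the spray can, carton and pipe tee where they are.

Things in the scene. Friction and masses are not known exactly. Their poses are not given: they have to be found in the camera images.
- foot: The steel shelf foot, loose, 0.2 to 0.4 kg: a flat bar 120 mm long (x), 36 mm wide (y), 16 mm thick (z), with an upright plate (8 mm thick in x, 36 mm wide, top 72 mm above the underside) on its heel (-x) end. Origin: centre of the underside; +x points to the nose, +z up. It starts upright on the bench, left or right of the jig.
- foot_plate (a point): Middle of the shelf foot's upright plate, where it is best gripped across its 36 mm width (along the foot's y): 56 mm behind the foot's origin (-x), 40 mm above its underside, 32 mm below the plate's top edge. Axes as the foot's.
- foot_nose (a point): Middle of the shelf foot's flat nose face: 60 mm ahead of its origin (+x), 8 mm above its underside.
- jig: The drill jig, a grey steel fixture fixed to the bench. Origin: on the bench; +x is the loading direction, z up. Its flat, polished bed is 90 mm wide (y), its top 20 mm above the bench, from x -220 mm (open loading end) to +140 mm. The bed before x -77 mm is bare: the foot can be set down there with its nose at x -90 mm. Sliding the foot there takes little force, 3 to 6 N beneath the arm.
- hold_arm (a joint): Angle of the sprung hold-down arm about its level pivot (x +110 mm of the jig, 65 mm above the bench): 0 at rest (down), about 0.09 when the shoe rides on the foot. It presses down with 3 to 5 N. Pushing the nose under it takes 6 to 12 N along the bed and tips the nose down, so a hand kept at a fixed height is pushed up hard: ease it up a millimetre or two.
- shoe_sole (a point): Middle of the sole of the slippery black nylon shoe (24 mm wide, sole 26 mm long) at the end of the hold-down arm; at rest about 5 mm above the bed at x -12 mm of the jig. Before the sole (towards -x) its toe turns up at about 27 degrees, to x -74 mm and 30 mm above the bed.
- stop: The end stop, an aluminium block 36 mm wide and 16 mm high clamped on the bed behind the shoe, under the arm; it stays put but its place along the bed differs (x +14 to +30 mm of the jig). Origin: on the face that looks towards the loading end, at the middle of its width, on the bed; axes as the jig's.
- spray_can: Bystander: spray can, blue with a white band and a black cap, 58 mm diameter, 170 mm high, on the other side of the jig from the foot. Origin: centre of its underside.
- carton: Bystander: small cardboard carton 80 x 120 x 50 mm. Origin: centre of its underside.
- tee: Bystander: white plastic pipe tee lying on the bench, 90 mm long, about 41 mm high. Origin: on the bench under its middle.
- jig_mouth (a point): Mouth of the jig's guide channel, on the bed at x -77 mm, y 0 of the jig (axes as the jig's). Two rails 10 mm high flare in from here and form a 40 mm wide channel along the jig's x from x -55 to +30 mm; the 36 mm wide foot slides in it with 2 mm play each side. Forcing the foot against bed, rails or arm with over 40 N counts as damage.
Not all that is in view belongs to the job. Leave any green or yellow look-alike of the foot alone.

How it is judged:
On the way, in this order (a step that is already met when the one before it is completed fails the run):
1. the foot's nose has pushed the hold-down arm up (value of joint hold_arm above 0.05 rad and contact force between foot and jig above 2 N), for 0.02 s.
2. the foot is pressed against the end stop (4 to 25 N) beneath the arm for 0.3 s (contact force between foot and stop between 4 and 25 N and value of joint hold_arm above 0.07 rad), for 0.3 s.
At the end, for the whole second after the job is handed in: The foot lies flat on the bed (tilt under 0.05 rad, height within 3 mm) and in line with the jig (0.07 rad), its nose within 3 mm of the stop's face and 6 mm of its middle, the arm resting on top of it (0.07 to 0.15 rad), at rest and let go (x of foot_nose in the frame of stop between -0.003 and 0.003 m and y of foot_nose in the frame of stop between -0.006 and 0.006 m and z of foot_nose in the frame of stop between 0.005 and 0.011 m and angle between the x axis of foot and the x axis of jig, either way round below 0.07 rad and angle between foot's own z axis and vertical below 0.05 rad and value of joint hold_arm between 0.07 and 0.15 rad and linear speed of foot below 0.01 m/s and contact force between the fingers and foot below 0.1 N); the robot touches nothing.
It fails at once if the spray can, the carton or the pipe tee was pushed away or tipped over (over 30 mm or 0.4 rad) (distance of any of spray_can, carton, tee from where it was at the start of the episode above 0.03 m or angle between any of spray_can, carton, tee's own z axis and vertical above 0.4 rad).
It fails at once if the shelf foot was rammed against the end stop (over 25 N) (contact force between foot and stop above 25 N).
It fails at once if the shelf foot was forced against the jig or its arm (over 40 N) (contact force between foot and jig above 40 N).
It fails at once if the gripper or arm leant on the jig or the stop (over 15 N) (contact force between any of the arm, the fingers and jig above 15 N or contact force between the fingers and stop above 15 N).
It also fails if it takes over 72 s, if anything falls off the work surface, if the arm or the gripper's body presses on something with over 40 N, if the wrist force passes 120 N, or if a joint passes its speed limit or range.

## Working session

There is one attempt and no reset: what is moved stays moved. The work goes in short steps, each a Python script; the robot and the scene stay as the last script left them, time stands still between calls to the robot, and variables do not carry over. Pictures are saved under pics/ and viewed, and the job is handed in when it is done.

```bash
ls; mkdir -p pics; python3 - <<'E'
from workcell import arm
import cv2
o=arm.observe(); print({k:(v if not hasattr(v,'round') else v) for k,v in o.items()})
for n in("side","top","wrist"):
    p=arm.camera_params(n); print(n,p)
    cv2.imwrite(f"pics/{n}0.png",arm.read_camera(n))
E
```

```text
pics
{'clock': 0.0, 'joint_pos': array([ 1.28197727,  0.46838919, -0.01160546,  1.60359653,  0.00600328,
        1.07137636, -0.056313  ]), 'qd': array([-0.00258008,  0.00042145,  0.0006907 ,  0.00070806, -0.00184759,
        0.00131084, -0.00098179]), 'effort': array([-9.71517147e-04, -5.32383657e+01,  2.14074471e-02, -2.51306427e+01,
        1.14857132e-02,  7.76950037e-03, -3.06886318e-05]), 'tool_pos': array([ 0.15799194, -0.62998388,  0.2473417 ]), 'ee_rot': array([-8.51202487e-04,  9.92460239e-01,  1.22563945e-01, -1.67312561e-04]), 'contact_force': array([ 0.22596534, -0.29342463,  0.37840483]), 'wrist_torque': array([-0.03994136,  0.01659596,  0.00142507]), 'width': 0.08545401063970225}
side {'K': array([[513.07513153,   0.        , 315.98944255],
       [  0.        , 513.07513153, 191.67373514],
       [  0.        ,   0.        ,   1.        ]]), 'rvec': array([ 2.37932058, -0.60571563,  0.20731823]), 'tvec': array([-0.51902452,  0.23290902,  1.10166391])}
top {'K': array([[407.75656243,   0.        , 314.44691298],
       [  0.        , 407.75656243, 210.71095355],
       [  0.        ,   0.        ,   1.        ]]), 'rvec': array([ 2.08595616, -2.11649488,  0.24952627]), 'tvec': array([-0.03892328,  0.5920833 ,  1.09099649])}
wrist {'K': array([[309.70691629,   0.        , 319.99279337],
       [  0.        , 309.70691629, 199.86266694],
       [  0.        ,   0.        ,   1.        ]]), 'rvec': array([-2.30084549,  1.79500141,  0.24725997]), 'tvec': array([-0.64873019, -0.03624617,  0.37979209])}
```

View pics/side0.png

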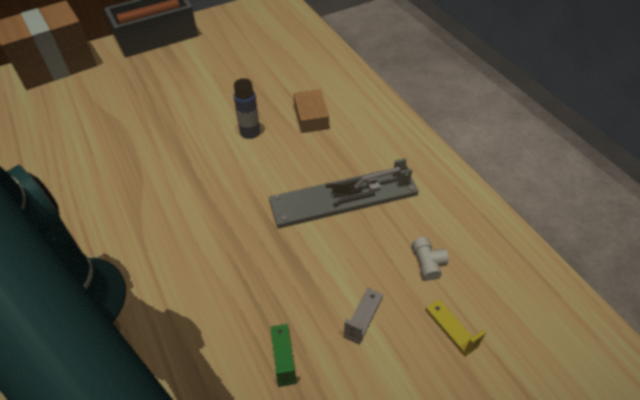

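View pics/top0.png

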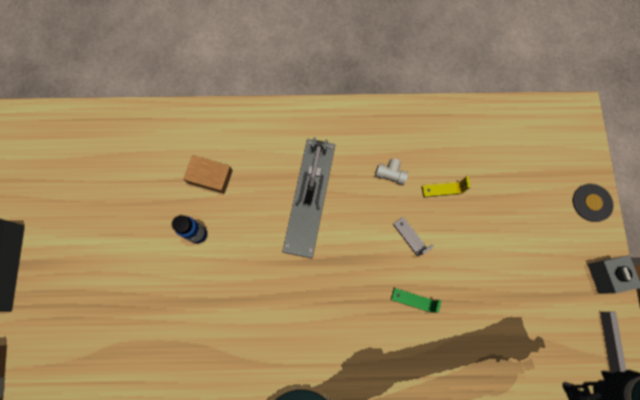

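View pics/wrist0.png

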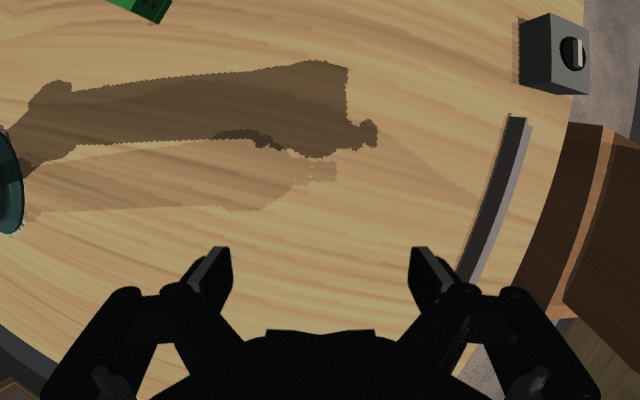

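The top view shows the grey foot at about (411,236) with its plate near (425,250). The jig runs from the open end at (298,252) to the pivot at (320,142). The green and yellow parts are look-alikes. Next I'll enlarge crops.

```bash
cat > h.py <<'E'
import numpy as np, cv2
from workcell import arm
from scipy.spatial.transform import Rotation as R
def cam(n):
    p=arm.camera_params(n); return p["K"],cv2.Rodrigues(np.array(p["rvec"]))[0],np.array(p["tvec"]).ravel()
def ray(n,uv,c=None):
    K,Rm,t=c or cam(n)
    d=(np.array(uv,float)-K[:2,2])/K[0,0]
    if n=="wrist":
        r=np.linalg.norm(d); d=np.r_[np.sin(r)*d/max(r,1e-9),np.cos(r)]
    else: d=np.r_[d,1]
    return -Rm.T@t, Rm.T@d
def p2w(n,uv,z,c=None):
    o,d=ray(n,uv,c); return o+d*(z-o[2])/d[2]
def w2p(n,P,c=None):
    K,Rm,t=c or cam(n); q=Rm@np.array(P,float)+t
    if n=="wrist":
        th=np.arctan2(np.hypot(q[0],q[1]),q[2]); s=th/np.hypot(q[0],q[1]); return K[:2,2]+K[0,0]*s*q[:2]
    return K[:2,2]+K[0,0]*q[:2]/q[2]
def crop(src,dst,x,y,w,h,s):
    im=cv2.imread(src) if isinstance(src,str) else src
    cv2.imwrite(dst,cv2.resize(im[y:y+h,x:x+w],None,fx=s,fy=s,interpolation=cv2.INTER_CUBIC))
E
python3 - <<'E'
from h import *
crop("pics/top0.png","pics/c1.png",270,130,80,140,4)
crop("pics/top0.png","pics/c2.png",380,200,70,60,10)
for uv in[(298,252),(411,236),(320,142)]: print(p2w("top",uv,0.02).round(3))
E
```

```text
[0.481 0.002 0.02 ]
[ 0.523 -0.329  0.02 ]
[ 0.821 -0.068  0.02 ]
```

View pics/c1.png

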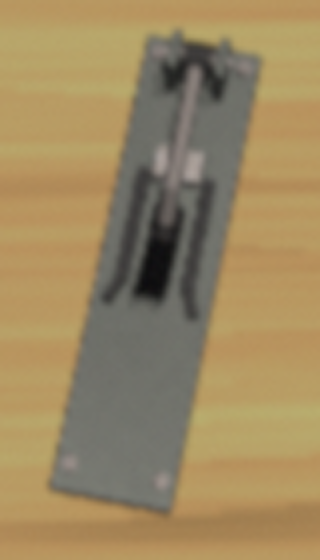

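View pics/c2.png

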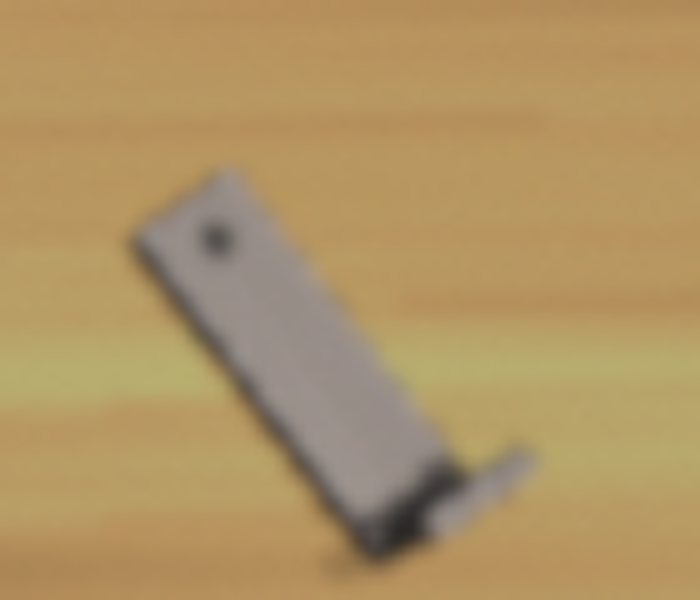

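```bash
python3 - <<'E'
from h import *
J=[p2w("top",(270+x/4-.4,130+y/4-.4),.02) for x,y in[(50,489),(170,514),(262,57),(150,39)]]
for p in J: print(p.round(4))
J=np.array(J); ax=(J[2]+J[3]-J[0]-J[1])/2; yaw=np.arctan2(ax[1],ax[0]); print("len",np.linalg.norm(ax),"wid",np.linalg.norm(J[1]-J[0]),"yaw",yaw)
a=np.r_[np.cos(yaw),np.sin(yaw),0]; print("jig origin",J.mean(0)+a*0.04)
F=[p2w("top",(380+x/10-.45,200+y/10-.45),z) for x,y,z in[(135,240,.016),(232,168,.016),(430,530,.072),(535,455,.072)]]
F=np.array(F);print(F.round(4))
n=(F[0]+F[1])/2;h=(F[2]+F[3])/2;d=n-h; print("nose",n,"platefront/top",h,"len",np.hypot(*d[:2]),"yaw",np.arctan2(d[1],d[0]))
E
```

```text
[0.4818 0.0477 0.02  ]
[ 0.4624 -0.039   0.02  ]
[ 0.8141 -0.1148  0.02  ]
[ 0.8301 -0.0285  0.02  ]
len 0.358113788134225 wid 0.08881104671064377 yaw -0.21386834965597185
jig origin [ 0.68619014 -0.04214828  0.02      ]
[[ 0.5616 -0.2798  0.016 ]
 [ 0.583  -0.3099  0.016 ]
 [ 0.4673 -0.3454  0.072 ]
 [ 0.4878 -0.3762  0.072 ]]
nose [ 0.57228594 -0.29483085  0.016     ] platefront/top [ 0.47759102 -0.36078622  0.072     ] len 0.11540033707616024 yaw 0.6083756430498168
```

```bash
cat >> h.py <<'E'
def qd(th): return np.array([0,np.cos(th/2),np.sin(th/2),0.])
JY=-0.214; JO=np.array([0.6862,-0.0421,0.0])
def jw(x,y,z,yaw=None,O=None):
    yaw=JY if yaw is None else yaw; O=JO if O is None else O
    c,s=np.cos(yaw),np.sin(yaw); return O+np.array([c*x-s*y,s*x+c*y,z])
E
python3 - <<'E'
from h import *
o=arm.observe(); K,Rm,t=cam("wrist"); C=-Rm.T@t
q=o["ee_rot"]; Rt=R.from_quat([q[1],q[2],q[3],q[0]]).as_matrix()
print("cam in tool",Rt.T@(C-o["tool_pos"]),"cam axis in tool",Rt.T@Rm[2])
h=np.array([0.4744,-0.363,0.04])
for th in(0,np.pi,-np.pi):
  for nm,p,a in(("foot",h,0.612),("footup",h+[0,0,.15],.612),("jigview",jw(-.1,0,.28),JY),("jigset",jw(-.206,0,.06),JY),("jigup",jw(-.206,0,.2),JY),("jigend",jw(-.09,0,.06),JY)):
    print(th,nm,arm.solve_ik(p,qd(a+th)))
E
```

```text
cam in tool [ 0.0668916  -0.00036692 -0.12712739] cam axis in tool [-2.68247014e-01 -4.69168023e-05  9.63350164e-01]
0 foot [ 0.71765108  0.66683994 -0.15876851  1.84569904  0.16411369  0.64166946
 -0.49819778]
0 footup [ 0.75815202  0.45751063 -0.209004    1.77668764  0.11551533  0.91928202
 -0.45892898]
0 jigview [ 0.36547363  0.3869438  -0.49771742  1.69867478  0.20278416  1.10742034
 -1.9771484 ]
0 jigset [ 0.22411145  0.52711916 -0.3575569   2.10288013  0.3350205   0.56507457
 -2.15898338]
0 jigup [ 0.4272856   0.31823481 -0.58308416  2.012993    0.22676222  0.87303019
 -2.06433863]
0 jigend [ 0.16732989  0.64632865 -0.24416652  1.83427317  0.23117229  0.68859863
 -1.99357445]
3.141592653589793 foot [ 1.4286084   1.24230789 -1.34090903  1.80022112  1.2907057   1.2834585
  1.89022932]
3.141592653589793 footup [ 1.43895848  0.91099829 -1.32786639  1.73416875  0.92838467  1.27946766
  2.06867836]
3.141592653589793 jigview [ 0.59857028  0.47277634 -0.82965603  1.684179    0.37643713  1.15252413
  1.02454518]
3.141592653589793 jigset [ 0.43898561  0.59284965 -0.62507868  2.0897069   
[... 232 characters left out ...]
   0.8655246
  0.74398753]
-3.141592653589793 foot [ 1.4286084   1.24230789 -1.34090903  1.80022112  1.2907057   1.2834585
  1.89022932]
-3.141592653589793 footup [ 1.43895848  0.91099829 -1.32786639  1.73416875  0.92838467  1.27946766
  2.06867836]
-3.141592653589793 jigview [ 0.59857028  0.47277634 -0.82965603  1.684179    0.37643713  1.15252413
  1.02454518]
-3.141592653589793 jigset [ 0.43898561  0.59284965 -0.62507868  2.0897069   0.58327449  0.63555639
  0.76834171]
-3.141592653589793 jigup [ 0.75366819  0.45511047 -1.00933505  1.99625791  0.47610763  0.94727449
  0.85810594]
-3.141592653589793 jigend [ 0.56365402  0.81080161 -0.80838022  1.80754296  0.7592984   0.8655246
  0.74398753]
```

```bash
python3 - <<'E'
from h import *
arm.move_pose(jw(-.13,0,.20),qd(JY))
c=cam("wrist"); im=arm.read_camera("wrist"); np.savez("jv.npz",K=c[0],R=c[1],t=c[2])
cv2.imwrite("pics/w1.png",im); print(arm.observe()["clock"])
for P in[(-.22,.045,.02),(-.22,-.045,.02),(.14,-.045,.02),(.14,.045,.02),(-.077,0,.02),(.02,0,.036)]: print(P,w2p("wrist",jw(*P),c).round(1))
E
```

```text
2.8083
(-0.22, 0.045, 0.02) [278.6 262. ]
(-0.22, -0.045, 0.02) [359.5 261.8]
(0.14, -0.045, 0.02) [361.1 -63.7]
(0.14, 0.045, 0.02) [275.8 -63.4]
(-0.077, 0, 0.02) [318.7 130. ]
(0.02, 0, 0.036) [318.5  29.9]
```

View pics/w1.png

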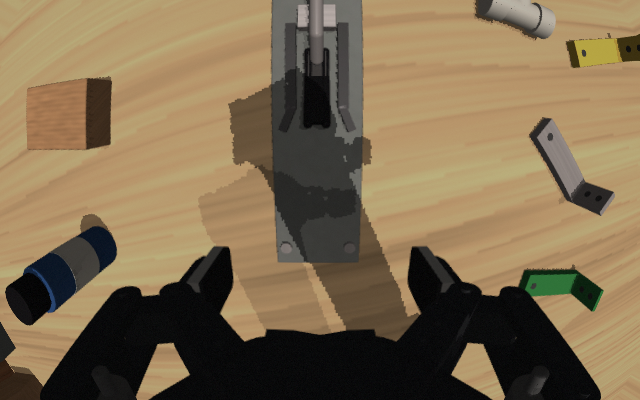

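```bash
python3 - <<'E'
from h import *
crop("pics/w1.png","pics/w1a.png",255,0,130,145,4)
crop("pics/w1.png","pics/w1b.png",255,145,130,130,4)
E
```

```text
(no output)
```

View pics/w1a.png

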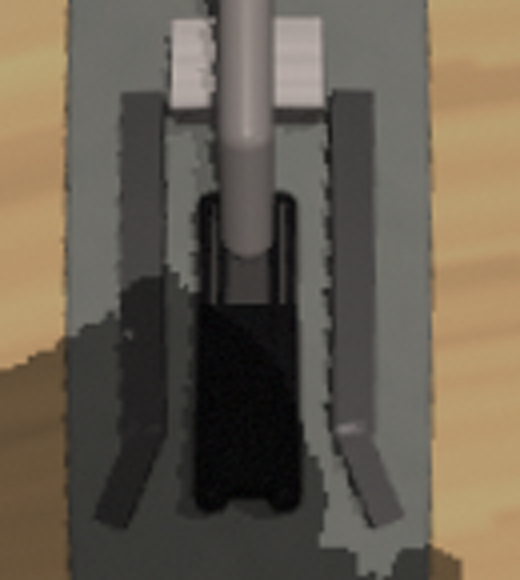

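View pics/w1b.png

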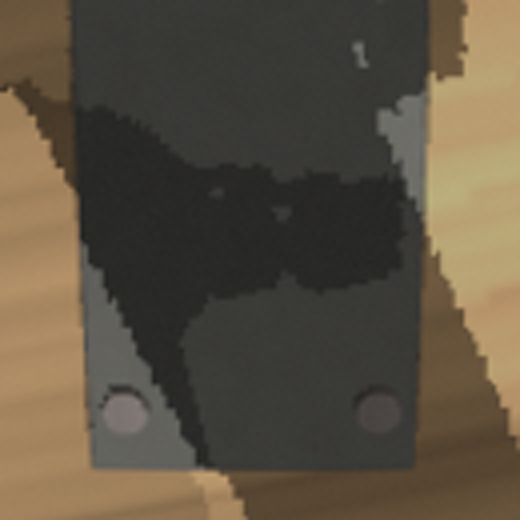

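```bash
python3 - <<'E'
from h import *
d=np.load("jv.npz"); c=(d["K"],d["R"],d["t"])
from scipy.optimize import least_squares
obs=[]
def inj(p,O,y):
    v=p-O; return np.array([np.cos(y)*v[0]+np.sin(y)*v[1],-np.sin(y)*v[0]+np.cos(y)*v[1],p[2]])
L=[(92,612.),(92-0,1047)]
P=lambda x,y,z:p2w("wrist",(255+x/4-.37,y/4-.37),z,c)
left=[P(92,580+467,.02),P(67,400,.02),P(66,200,.02),P(68,3,.02),P(74,580+100,.02)]
right=[P(415,580+467,.02),P(431,400,.02),P(433,200,.02),P(433,3,.02),P(428,580+100,.02)]
near=[left[0],right[0]]
def f(q):
    O=np.r_[q[:2],0]
    return [inj(p,O,q[2])[1]-.045 for p in left]+[inj(p,O,q[2])[1]+.045 for p in right]+[inj(p,O,q[2])[0]+.22 for p in near]
r=least_squares(f,[.686,-.042,-.214]); print(r.x,np.array(r.fun).round(4))
O=np.r_[r.x[:2],0];y=r.x[2]
for nm,p in(("stopL",P(170,108,.036)),("stopR",P(325,108,.036)),("railL",P(163,95,.03)),("railR",P(331,95,.03)),("railL2",P(163,430,.03)),("railR2",P(331,430,.03)),("toeL",P(197,505,.05)),("toeR",P(302,505,.05))): print(nm,inj(p,O,y).round(4))
E
```

```text
[ 0.68715483 -0.0407799  -0.21344439] [-0.0003  0.      0.0001  0.0004 -0.0002 -0.0001  0.0006  0.     -0.0009
  0.0003  0.0001 -0.0001]
stopL [0.023  0.0184 0.036 ]
stopR [ 0.0228 -0.0177  0.036 ]
railL [0.0282 0.0205 0.03  ]
railR [ 0.028  -0.0195  0.03  ]
railL2 [-0.055   0.0205  0.03  ]
railR2 [-0.0552 -0.0192  0.03  ]
toeL [-0.0725  0.0116  0.05  ]
toeR [-0.0726 -0.0117  0.05  ]
```

```bash
sed -i 's/^JY=.*/JY=-0.2134; JO=np.array([0.6872,-0.0408,0.0])/' h.py; python3 - <<'E'
from h import *
arm.move_pose([0.4755,-0.362,.15],qd(.612))
c=cam("wrist"); im=arm.read_camera("wrist"); np.savez("fv.npz",K=c[0],R=c[1],t=c[2])
cv2.imwrite("pics/w2.png",im); print(arm.observe()["clock"])
E
```

```text
4.2083
```

View pics/w2.png

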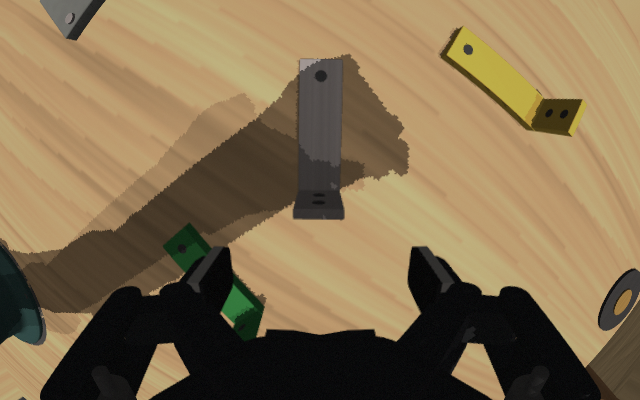

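```bash
python3 - <<'E'
from h import *
crop("pics/w2.png","pics/w2a.png",280,45,80,185,3)
E
```

```text
(no output)
```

View pics/w2a.png

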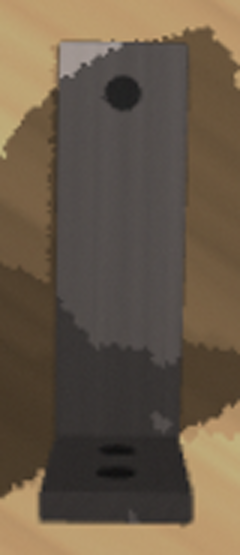

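```bash
python3 - <<'E'
from h import *
d=np.load("fv.npz"); c=(d["K"],d["R"],d["t"])
P=lambda x,y,z:p2w("wrist",(280+x/3-.33,45+y/3-.33),z,c)
nl,nr,bl,br,fl,fr=P(60,43,.016),P(187,43,.016),P(40,522,.072),P(192,522,.072),P(41,492,.072),P(191,492,.072)
for p in(nl,nr,bl,br,fl,fr): print(p.round(4))
n=(nl+nr)/2;b=(bl+br)/2;v=n-b
yaw=np.arctan2(v[1],v[0]);print("len",np.hypot(*v[:2]),"yaw",yaw,"edge yaws",[np.arctan2((a-e)[0],-(a-e)[1]) for a,e in((nr,nl),(br,bl))])
u=np.r_[np.cos(yaw),np.sin(yaw),0]
print("plate ctr from nose",n-u*.116,"from back",b+u*.004)
E
```

```text
[ 0.5609 -0.2799  0.016 ]
[ 0.5812 -0.3086  0.016 ]
[ 0.4619 -0.347   0.072 ]
[ 0.4824 -0.3761  0.072 ]
[ 0.4681 -0.3431  0.072 ]
[ 0.4882 -0.3715  0.072 ]
len 0.11959928602486534 yaw 0.5971561900719032 edge yaws [np.float64(0.6136079103233215), np.float64(0.6130308770534046)]
plate ctr from nose [ 0.47510259 -0.35949853  0.016     ] from back [ 0.47543395 -0.35927321  0.072     ]
```

```bash
python3 - <<'E'
from h import *
p=np.array([0.4753,-0.3594,0])
arm.movel(p+[0,0,.10],rot=qd(.606),velocity=.1)
f=arm.movel(p+[0,0,.038],velocity=.08,until_force=8); print("hit",f)
arm.close_gripper(70)
o=arm.observe(); print(o["clock"],o["width"],o["tool_pos"],o["contact_force"])
arm.movel(p+[0,0,.12],velocity=.1)
o=arm.observe(); print(o["clock"],o["width"],o["contact_force"],o["wrist_torque"])
c=cam("wrist");cv2.imwrite("pics/w3.png",arm.read_camera("wrist"));cv2.imwrite("pics/s3.png",arm.read_camera("side"))
E
```

```text
hit False
6.3 0.035150031263137475 [ 0.47553296 -0.35966379  0.03856019] [-0.90490387  0.2630357   4.48692996]
7.2667 0.035015815793178286 [-5.34712254e-01  2.03682990e-03 -3.52058961e+00] [-0.12197023  0.10531179 -0.01080794]
```

View pics/w3.png

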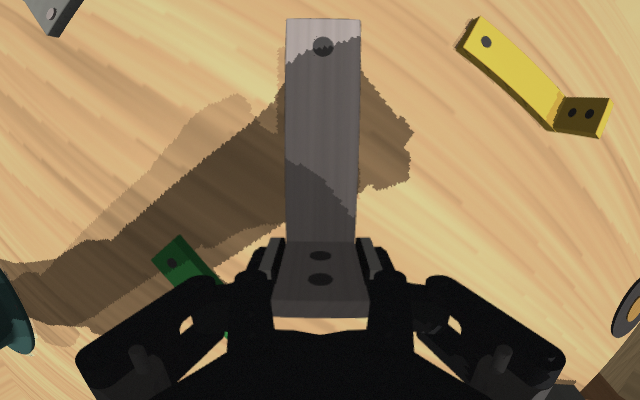

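View pics/s3.png

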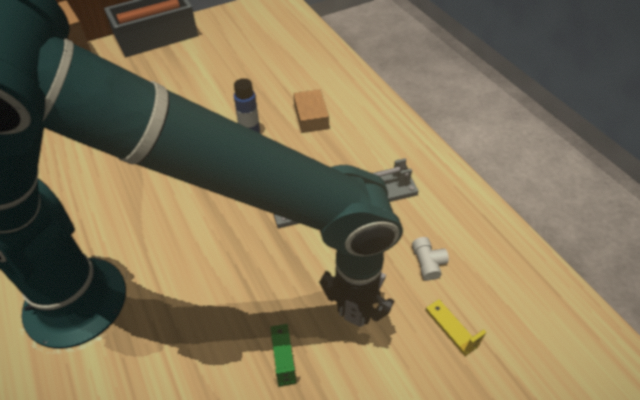

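```bash
python3 - <<'E'
from h import *
crop("pics/w3.png","pics/w3a.png",265,10,115,320,1.8)
o=arm.observe();c=cam("wrist");q=o["ee_rot"];Rt=R.from_quat([q[1],q[2],q[3],q[0]]).as_matrix()
print(o["tool_pos"],q)
for uv,z in(((285.7,18.5),.0975),((361,19),.0975),((272.5,317),.1535),((369.5,317),.1535)):
    print((Rt.T@(p2w("wrist",uv,z,c)-o["tool_pos"])).round(4))
E
```

```text
[ 0.47477395 -0.35908732  0.11908768] [-7.11004314e-04  9.54442393e-01  2.98394001e-01 -4.83436628e-04]
[ 0.1157 -0.0171  0.0216]
[0.1156 0.0189 0.0215]
[-0.0038 -0.0183 -0.0344]
[-0.0038  0.0176 -0.0344]
```

View pics/w3a.png

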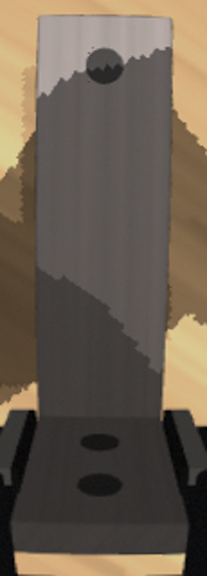

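```bash
python3 - <<'E'
from h import *
o=arm.observe(); arm.movel(o["tool_pos"]+[0,0,.06],velocity=.15)
Q=qd(JY+.010)
arm.move_pose(jw(-.213,0,.16),Q)
arm.movel(jw(-.213,0,.068),velocity=.1)
o=arm.observe(); print(o["clock"],o["contact_force"],o["wrist_torque"],o["tool_pos"])
h=arm.movel(jw(-.213,0,.054),velocity=.02,until_force=4)
o=arm.observe(); print(h,o["clock"],o["contact_force"],o["wrist_torque"],o["tool_pos"])
c=cam("wrist");cv2.imwrite("pics/w4.png",arm.read_camera("wrist"));np.savez("sv.npz",K=c[0],R=c[1],t=c[2])
E
```

```text
10.3417 [-0.2694207   0.06633682 -2.70824123] [0.06613905 0.1837672  0.00554483] [0.47954304 0.00436586 0.06847513]
True 10.8583 [-0.49146409  0.35275572  5.84326629] [-0.02451315  0.09717901  0.01159059] [0.47912942 0.00420641 0.05852296]
```

View pics/w4.png

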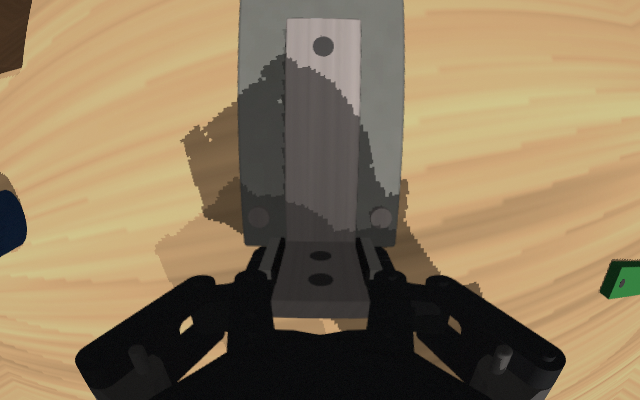

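```bash
python3 - <<'E'
from h import *
crop("pics/w4.png","pics/w4a.png",230,10,180,60,4)
crop("pics/w4.png","pics/w4b.png",230,180,180,80,4)
E
```

```text
(no output)
```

View pics/w4a.png

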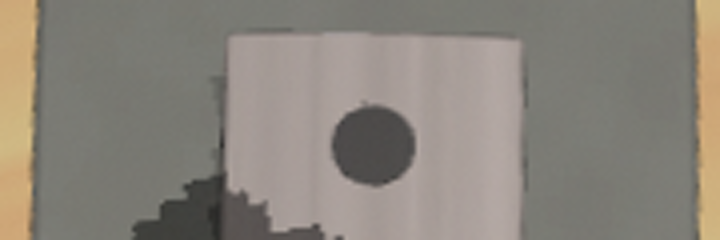

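View pics/w4b.png

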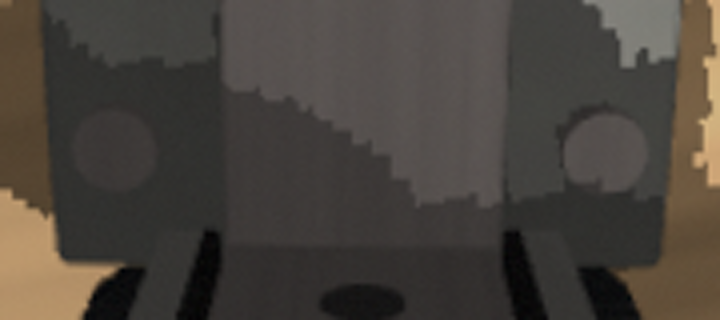

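```bash
python3 - <<'E'
from h import *
d=np.load("sv.npz"); c=(d["K"],d["R"],d["t"])
P=lambda x,y,z:p2w("wrist",(230+x/4-.37,y/4-.37),z,c)
def inj(p):
    v=p-JO; y=JY; return np.array([np.cos(y)*v[0]+np.sin(y)*v[1],-np.sin(y)*v[0]+np.cos(y)*v[1],p[2]])
for nm,r in(("nose",[P(227,40+35,.036),P(523,40+35,.036)]),("bar2",[P(221,950,.036),P(503,950,.036)]),("bedfar",[P(37,75,.02),P(697,75,.02)]),("bedfar2",[P(36,140,.02),P(698,140,.02)]),("bednear",[P(57,950,.02),P(665,950,.02)]),("bednear0",[P(63,720+260,.02),P(658,720+264,.02)])):
    a=[inj(p) for p in r]; print(nm,a[0].round(4),a[1].round(4),"mid",((a[0]+a[1])/2)[:2].round(4))
E
```

```text
nose [-0.0972  0.0171  0.036 ] [-0.0967 -0.0185  0.036 ] mid [-0.097  -0.0007]
bar2 [-0.2082  0.0183  0.036 ] [-0.2078 -0.0186  0.036 ] mid [-2.08e-01 -2.00e-04]
bedfar [-0.0903  0.0451  0.02  ] [-0.0892 -0.0446  0.02  ] mid [-0.0898  0.0002]
bedfar2 [-0.1     0.0449  0.02  ] [-0.099  -0.0446  0.02  ] mid [-0.0995  0.0001]
bednear [-0.2154  0.0447  0.02  ] [-0.2146 -0.0449  0.02  ] mid [-2.15e-01 -1.00e-04]
bednear0 [-0.2202  0.0441  0.02  ] [-0.2201 -0.0444  0.02  ] mid [-2.201e-01 -1.000e-04]
```

```bash
cat >> h.py <<'E'
Q=qd(JY+.017); YT=0.0004
def jst():
    o=arm.observe(); v=o["tool_pos"]-JO; c,s=np.cos(JY),np.sin(JY)
    x=c*v[0]+s*v[1]; y=-s*v[0]+c*v[1]; f=o["contact_force"]
    return o,np.array([x,y,v[2]]),np.array([c*f[0]+s*f[1],-s*f[0]+c*f[1],f[2]])
E
python3 - <<'E'
from h import *
o,p,f=jst(); print(o["clock"],p.round(4),f.round(2))
arm.close_gripper(30)
o,p,f=jst(); print(o["clock"],o["width"],p.round(4),f.round(2))
z=.0580
h=arm.movel(jw(-.212,YT,z),rot=Q,velocity=.03)
o,p,f=jst(); print(h,o["clock"],p.round(4),f.round(2),o["wrist_torque"].round(3))
h=arm.movel(jw(-.19,YT,z),velocity=.04,until_force=10)
o,p,f=jst(); print(h,o["clock"],p.round(4),f.round(2),o["wrist_torque"].round(3))
E
```

```text
10.9083 [-2.129e-01 -1.000e-04  5.850e-02] [-0.2  -0.84  5.38]
11.125 0.03494812782352122 [-2.129e-01 -1.000e-04  5.850e-02] [-0.27 -0.82  6.48]
False 11.375 [-0.2113  0.0006  0.0585] [-0.46 -0.34  5.96] [0.038 0.146 0.048]
False 12.075 [-0.1892  0.0009  0.0585] [-0.23 -0.26  4.95] [ 0.077  0.062 -0.025]
```

```bash
sed -i 's/YT=0.0004/YT=-0.0001/' h.py; python3 - <<'E'
from h import *
h=arm.movel(jw(-.169,YT,.0582),velocity=.03,until_force=8)
o,p,f=jst(); print(h,o["clock"],p.round(4),f.round(2),o["wrist_torque"].round(3))
cv2.imwrite("pics/w5.png",arm.read_camera("wrist"))
E
```

```text
False 12.925 [-0.1687  0.0002  0.0585] [-0.23 -0.15  5.16] [ 0.155  0.214 -0.048]
```

View pics/w5.png

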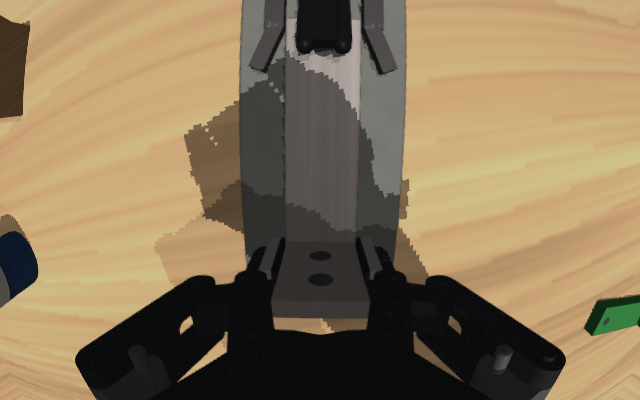

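```bash
cat > push.py <<'E'
from h import *
import sys
x,z,y,xend,n=[float(a) for a in sys.argv[1:6]]
step=float(sys.argv[6]) if len(sys.argv)>6 else .003
fs=float(sys.argv[7]) if len(sys.argv)>7 else 16
for i in range(int(n)):
    x=min(x+step,xend)
    h=arm.movel(jw(x,y,z),velocity=.025,until_force=10)
    o,p,f=jst(); print(h,round(o["clock"],2),"cmd",round(x,4),round(y,4),round(z,4),"p",p.round(4),"f",f.round(1),o["wrist_torque"].round(2))
    if f[2]>5: z+=min(.0006,(f[2]-2)*.0001)
    if f[2]<-4: z-=.0002
    if abs(f[1])>3: y+=np.sign(f[1])*.0002
    if h and abs(f[2])<10 or f[0]<-fs or abs(f[2])>18 or x>=xend: print("stop");break
E
python3 push.py -.169 .0582 -.0001 -.135 12
```

```text
False 13.24 cmd -0.166 -0.0001 0.0582 p [-0.166   0.0002  0.0585] f [-2.1 -0.4  6. ] [0.25 0.37 0.02]
False 13.52 cmd -0.163 -0.0001 0.0586 p [-1.641e-01  1.000e-04  5.850e-02] f [-3.5 -0.3  6.7] [0.35 0.65 0.03]
False 13.79 cmd -0.16 -0.0001 0.0591 p [-0.1613 -0.      0.0585] f [-4.5  0.8  1.7] [0.35 0.7  0.02]
False 14.06 cmd -0.157 -0.0001 0.0591 p [-0.1577 -0.0002  0.0586] f [-3.6  0.2  0.5] [0.32 0.73 0.06]
False 14.32 cmd -0.154 -0.0001 0.0591 p [-0.1544 -0.0002  0.0587] f [-4.3 -0.1 -0.4] [0.29 0.65 0.04]
False 14.59 cmd -0.151 -0.0001 0.0591 p [-0.1513 -0.0003  0.0588] f [-3.6  0.4 -1.2] [0.27 0.75 0.03]
False 14.86 cmd -0.148 -0.0001 0.0591 p [-0.1483 -0.0003  0.0588] f [-4.5  0.2 -1.1] [0.22 0.91 0.03]
False 15.12 cmd -0.145 -0.0001 0.0591 p [-0.1456 -0.0002  0.0588] f [-4.8 -0.1 -1.9] [ 0.29  0.95 -0.03]
False 15.39 cmd -0.142 -0.0001 0.0591 p [-0.1408 -0.0002  0.0591] f [ 1.3  0.9 -5.2] [0.11 0.04 0.08]
False 15.66 cmd -0.139 -0.0001 0.0589 p [-0.1384 -0.0002  0.0589] f [ 1.1 -0.2 -4.6] [ 0.04  0.12 -0.02]
False 15.93 cmd -0.136 -0.0001 0.0587 p [-1.356e-01 -1.000e-04  5.880e-02] f [-0.  -0.3 -4.3] [ 0.09  0.23 -0.05]
False 16.18 cmd -0.135 -0.0001 0.0585 p [-0.135  -0.      0.0586] f [-1.8 -0.3 -0.2] [ 0.15  0.37 -0.02]
stop
```

```bash
python3 push.py -.135 .0586 -.0001 -.099 14 .004 10 && python3 - <<'E'
from h import *
cv2.imwrite("pics/w6.png",arm.read_camera("wrist"))
E
```

```text
False 16.48 cmd -0.131 -0.0001 0.0586 p [-0.1303 -0.      0.0586] f [ 1.   0.5 -2.9] [0.12 0.08 0.05]
False 16.79 cmd -0.127 -0.0001 0.0586 p [-0.1264 -0.      0.0586] f [ 0.6 -0.2 -2.7] [0.13 0.06 0.03]
False 17.1 cmd -0.123 -0.0001 0.0586 p [-1.225e-01 -1.000e-04  5.860e-02] f [-0.5  0.4 -2.8] [0.14 0.07 0.03]
False 17.41 cmd -0.119 -0.0001 0.0586 p [-1.185e-01 -1.000e-04  5.860e-02] f [-0.6 -0.5 -2.4] [ 0.1   0.1  -0.01]
False 17.72 cmd -0.115 -0.0001 0.0586 p [-1.145e-01 -1.000e-04  5.860e-02] f [ 0.   0.3 -2. ] [0.1  0.05 0.01]
False 18.02 cmd -0.111 -0.0001 0.0586 p [-1.105e-01 -1.000e-04  5.860e-02] f [ 0.3  1.2 -3.2] [ 0.1   0.08 -0.01]
False 18.33 cmd -0.107 -0.0001 0.0586 p [-1.065e-01 -1.000e-04  5.860e-02] f [ 0.   0.3 -2.6] [0.08 0.01 0.  ]
False 18.64 cmd -0.103 -0.0001 0.0586 p [-1.025e-01 -1.000e-04  5.860e-02] f [-0.3 -0.1 -2.5] [ 0.09  0.08 -0.02]
False 18.95 cmd -0.099 -0.0001 0.0586 p [-0.0985 -0.0001  0.0586] f [-0.2  1.1 -2.5] [0.15 0.   0.05]
stop
```

View pics/w6.png

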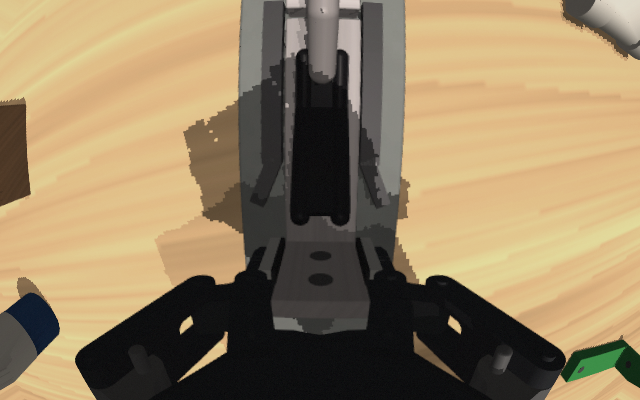

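```bash
cat > seat.py <<'E'
from h import *
import sys
x,z,y=[float(a) for a in sys.argv[1:4]]
for i in range(22):
    x+=.0005
    h=arm.movel(jw(x,y,z),velocity=.01,until_force=7)
    o,p,f=jst(); print(h,round(o["clock"],2),"cmd",round(x,4),round(z,4),"p",p.round(4),"f",f.round(1),o["wrist_torque"].round(2))
    if f[2]>4: z+=.0003
    if f[2]<-5: z-=.0002
    if f[0]<-9.5 or h: break
E
python3 seat.py -.099 .0586 -.0001
```

```text
False 19.25 cmd -0.0985 0.0586 p [-0.0985 -0.0001  0.0586] f [-1.4  0.2 -1.9] [0.15 0.09 0.04]
False 19.5 cmd -0.098 0.0586 p [-0.0983 -0.0001  0.0586] f [-3.2  1.1  0.2] [0.16 0.45 0.  ]
False 19.75 cmd -0.0975 0.0586 p [-0.0974 -0.0001  0.0586] f [-1.4 -0.1 -0.8] [0.12 0.34 0.01]
False 20.0 cmd -0.097 0.0586 p [-0.0969 -0.0001  0.0586] f [-2.6 -0.9 -1.8] [ 0.21  0.41 -0.  ]
False 20.25 cmd -0.0965 0.0586 p [-0.0964 -0.0001  0.0586] f [-1.9 -0.4 -1.7] [0.14 0.34 0.01]
False 20.5 cmd -0.096 0.0586 p [-0.0959 -0.0001  0.0586] f [-1.8  0.8 -1.3] [0.24 0.39 0.04]
False 20.75 cmd -0.0955 0.0586 p [-0.0954 -0.0001  0.0586] f [-1.8 -0.1 -1.5] [0.2  0.35 0.08]
False 21.0 cmd -0.095 0.0586 p [-0.0949 -0.0001  0.0586] f [-1.8  0.5 -1.9] [0.23 0.37 0.04]
False 21.25 cmd -0.0945 0.0586 p [-0.0944 -0.0001  0.0586] f [-2.1  0.1 -1.3] [0.19 0.36 0.01]
False 21.5 cmd -0.094 0.0586 p [-0.0939 -0.0001  0.0586] f [-2.1  0.6 -1.7] [0.22 0.38 0.04]
False 21.75 cmd -0.0935 0.0586 p [-0.0934 -0.0001  0.0586] f [-1.5 -0.1 -2.4] [0.18 0.38 0.1 ]
False 22.0 cmd -0.093 0.0586 p [-0.0933 -0.0001  0.0586] f [-3.5  0.8  0.1] [0.19 0.67 0.02]
False 22.25 cmd -0.0925 0.0586 p [-0.0932 -0.0001  0.0586] f [-5.1  0.5  1.2] [ 0.28  0.98 -0.05]
False 22.5 cmd -0.092 0.0586 p [-0.0933 -0.0001  0.0586] f [-7.2 -0.2  3.2] [ 0.33  1.23 -0.06]
False 22.75 cmd -0.0915 0.0586 p [-0.0932 -0.0001  0.0586] f [-8.8 -0.2  3.8] [ 0.37  1.5  -0.04]
False 23.0 cmd -0.091 0.0586 p [-0.0932 -0.0001  0.0586] f [-9.6 -0.2  5.1] [ 0.45  1.79 -0.06]
```

```bash
python3 - <<'E'
from h import *
arm.movel(jw(-.0903,-.0001,.0589),velocity=.01,until_force=6)
for i in range(4):
    arm.dwell(.35); o,p,f=jst(); print(round(o["clock"],2),p.round(4),f.round(1))
arm.movel(jw(-.0928,-.0001,.0587),velocity=.01)
o,p,f=jst(); print(round(o["clock"],2),p.round(4),f.round(1))
arm.open_gripper()
o,p,f=jst(); print(round(o["clock"],2),o["width"],p.round(4),f.round(1))
cv2.imwrite("pics/w7.png",arm.read_camera("wrist"))
E
```

```text
23.6 [-0.0932 -0.      0.0586] [-12.2  -0.2   5.1]
23.95 [-0.0932 -0.      0.0586] [-11.2  -0.9   5. ]
24.3 [-0.0932 -0.0001  0.0586] [-12.   -1.2   5.3]
24.65 [-0.0932 -0.      0.0586] [-12.1  -0.8   4.8]
25.05 [-0.0933 -0.      0.0586] [-5.3 -0.3 -0.5]
25.6 0.08528962576284603 [-0.0926 -0.0001  0.0588] [-0.7  0.  -0.6]
```

View pics/w7.png

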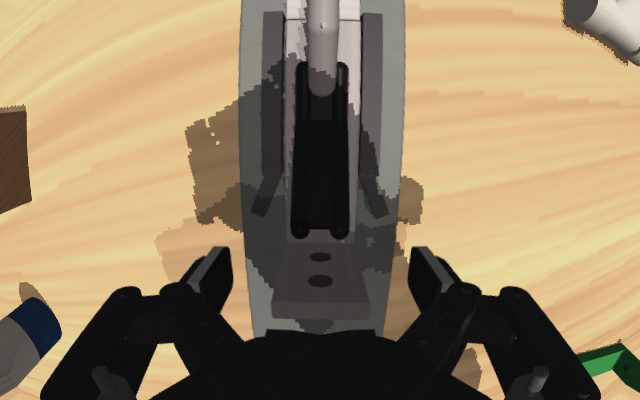

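Pressed at about 12 N for over a second and released. The wrist view shows the foot under the shoe, with the nose meeting the stop at about row 20. Next I'll lift straight up and check.

```bash
python3 - <<'E'
from h import *
o=arm.observe(); arm.movel(o["tool_pos"]+[0,0,.12],velocity=.12)
arm.movel(jw(-.06,0,.2),velocity=.15)
c=cam("wrist"); im=arm.read_camera("wrist"); np.savez("ev.npz",K=c[0],R=c[1],t=c[2])
cv2.imwrite("pics/w8.png",im); print(arm.observe()["clock"],arm.observe()["contact_force"])
crop(im,"pics/w8a.png",250,20,140,190,3.1)
cv2.imwrite("pics/s8.png",arm.read_camera("side"))
E
```

```text
27.2583 [-0.69007067 -0.15329406  0.34333765]
```

View pics/w8a.png

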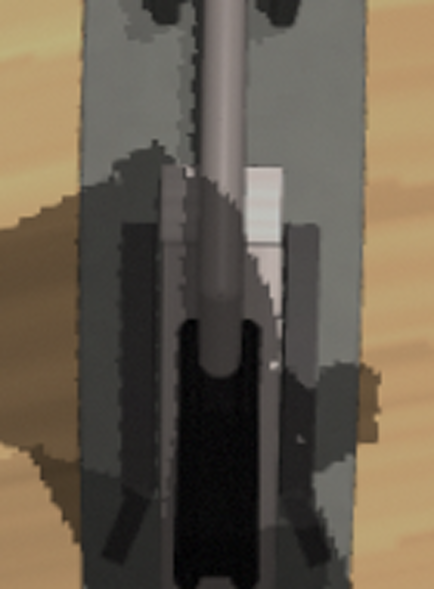

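View pics/s8.png

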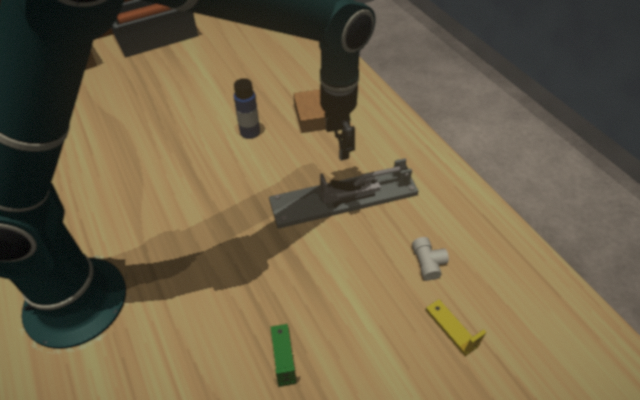

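The crop shows the foot's nose meeting the stop with only a hairline seam (crop row 243). Their edges line up (160–282 against 161–284), the shoe is on top, and the bystanders haven't moved.

```bash
python3 -c "
from workcell import arm
print(arm.close_job(), arm.observe()['clock'])"
```

```text
the job is handed in; nothing more can be done
the job is handed in; nothing more can be done
```

The shelf foot is loaded in the drill jig and the job is handed in; it reported no verdict. The last clock reading before hand-in was about 27 s of the 72 s allowed.

- **Loading:** I gripped the foot by its plate, set it on the bare bed and slid it nose first under the arm. The sliding force stayed at about 5 N or less along the bed, and I eased the hand up about half a millimetre as it went under.
- **Seating:** The nose met the stop with the tool at x −93 mm of the jig, as the camera estimate predicted. I held about 12 N at the wrist for just over a second, then let go and lifted clear.
- **Last checks:** The final wrist view shows the nose flush with the stop, edges lined up to within about 1 mm, and the shoe on top of the foot. The side view shows the spray can, carton and tee where they were, and the tool force read near zero.
- **Not measured:** I could not read the arm's angle or the force on the stop itself. Both are inferred from the pictures and the wrist force. Beneath the arm the drag was about 2 N or less, lower than the 3 to 6 N in the task description. No check failed.

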